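# Click the wedge frame into the bench cutter

### The job

Fit the wedge-cutting frame (the one whose blades radiate from a hub) to the bench cutter: lift it out of its stand by the tab, lower it upright between the cutter's two guides and press it down past the sprung side ball until it clicks and stays held. Press gently, feeling for the click and the stop: never push it with more than about 2.5 kg (25 N). Let go of it and leave the other frames and everything else where they are.

Things in the scene. Friction and masses are not known exactly. Their poses are not given: they have to be found in the camera images.
- wedge_frame_mid (a point): The frame to fit: bare aluminium, upright in a white stand (slot 26 mm deep, 2 mm play), the one with eight blades radiating from a hub and the one wide tab. 90 wide (its y) x 14 thick (its x) x 90 high, plus a flat tab 36 wide x 10 thick x 45 high on top; 0.25 to 0.4 kg; same from front and back. This point: its middle, 67.5 mm above its foot, on the centre line.
- wedge_frame_tab (a point): Middle of the wedge frame's grip tab, 45 mm straight above the listed middle of the frame; the tab reaches 22.5 mm above and below it. x through its 10 mm thickness (close the fingers along x), z up.
- wedge_frame_foot (a point): Middle of the wedge frame's underside. Both bottom corners are bevelled by 4 mm at 45 degrees. Each side edge has a notch 4 mm deep, from 40 to 50 mm above the foot, for the cutter's ball.
- grid_frame_mid (a point): The grid frame: fine crossed blades, like a net, and two narrow tabs, near the corners. Same outline and stand as the wedge frame. Point half-way up its full height, on its centre line. Bystander: leave it where it is.
- slice_frame_mid (a point): The slicing frame: upright blades only, and one narrow tab 14 mm wide. Same outline and stand as the wedge frame. Point half-way up its full height, on its centre line. Bystander: leave it where it is.
- mouth (a point): Bench cutter: white casting 360 mm long on rubber feet. Point midway between its two upright guide channels, level with their flared rims, 160 mm above the table. x along the machine and through the frame's thin side, y from channel to channel, z up. A frame goes straight down. Room 93 mm in y, 18 mm in x (1.5 and 2 mm spare each side); the top 15 mm flare by about 6 mm more.
- held_foot (a point): Where the frame's foot is when held, at the middle setting: 90 mm below the mouth point. Ball, spring pad and stop sit on one seat that is screwed up to 16 mm higher or lower from day to day, unmeasured: feel for them. The pad pushes back softly (about 5 N when held) and meets a firm stop about 2 mm below held. Let go, the frame stays held. A push over 25 N is too much.
- ball (a joint): Sprung 12 mm steel ball in the +y channel, 45 mm above held_foot. In m: 0 = out (free or in the notch), about 0.0025 to 0.004 = pressed aside by the frame's edge. Spring 6 N + 1 N/mm. It first resists with the foot about 50 mm above held (+-16 by the setting); 5 to 12 N take it past, then an easier slide of about 40 mm ends in the click.
- lunch_tub: Closed white plastic tub, 130 x 100 mm and 55 mm high; origin at its underside. Bystander: leave it where it is.
- oil_bottle: Oil bottle, amber glass, 66 mm thick and 200 mm high; origin at its underside. Bystander: leave it where it is.
- potato_a: Potato standing on end, about 56 mm thick and 53 mm high; origin at its underside. Bystander: leave it where it is.
- potato_b: Potato standing on end, about 63 mm thick and 50 mm high; origin at its underside. Bystander: leave it where it is.
- spatula: Spatula lying flat, black handle; origin at its underside. Bystander: leave it where it is.
Things that resemble listed ones, but are neither listed nor needed, are in the scene too. Leave any orange look-alike of the part that bears wedge_frame_mid alone.

How it is judged:
On the way, in this order (a step that is already met when the one before it is completed fails the run):
1. the wedge frame is lifted out of its stand (height (world z) of wedge_frame_mid above 0.115 m), for 0.1 s.
2. the wedge frame is upright between the guides (x of wedge_frame_mid in the frame of mouth between -0.005 and 0.005 m and y of wedge_frame_mid in the frame of mouth between -0.005 and 0.005 m and z of wedge_frame_mid in the frame of mouth below 0.055 m and angle between wedge_frame_mid's own z axis and vertical below 0.1 rad), for 0.1 s.
At the end, for the whole second after the job is handed in: The wedge frame rests between the guides, within 4 mm of their middle, upright (0.08 rad), in line with them (0.12 rad), its point 22.5 mm below the mouth's (+-19 mm for the seat's setting), and the ball has sprung out into its notch (within 1.3 mm of fully out) (x of wedge_frame_mid in the frame of mouth between -0.004 and 0.004 m and y of wedge_frame_mid in the frame of mouth between -0.004 and 0.004 m and z of wedge_frame_mid in the frame of mouth between -0.0415 and -0.0035 m and value of joint ball below 0.0013 m and angle between wedge_frame_mid's own z axis and vertical below 0.08 rad and angle between the x axis of wedge_frame_mid and the x axis of mouth, either way round below 0.12 rad and linear speed of wedge_frame below 0.01 m/s); the robot touches nothing.
It fails at once if the cutting frame is forced: over 40 N between it and the cutter, side forces of ball and guides (about 15 N) counted in (contact force between wedge_frame and cutter above 40 N).
It fails at once if another cutting frame is taken from its place (moved over 20 mm) (distance of any of grid_frame_mid, slice_frame_mid from where it was at the start of the episode above 0.02 m).
It fails at once if a bystander is pushed about (moved over 30 mm) (distance of any of lunch_tub, oil_bottle, potato_a, potato_b, spatula from where it was at the start of the episode above 0.03 m).
It also fails if it takes over 58 s, if anything falls off the work surface, if the arm or the gripper's body presses on something with over 40 N, if the wrist force passes 120 N, or if a joint passes its speed limit or range.

### The arm

A 7-joint arm with a two-finger parallel gripper is mounted at the origin on the work surface. World frame = base frame: x ahead of the robot, y to its left, z up, the work surface at z = 0. Lengths are in m, angles in rad, forces in N, time in s.
With the tool pointing down it reaches from about 0.4 to 0.85 m from the base axis. Payload 10.4 kg.
Tool frame: the origin (TCP) lies where the fingers leave the gripper's body, on its centre line; the fingertips stand 73 mm ahead of it and the grasp point (between the pads) lies 54 mm ahead of it; z points along the fingers, y is the line along which they close (so a half turn about z gives the same grasp; the last joint's range is limited). The gripper opens to 85 mm and grips with 20 to 120 N. Pads are 22 mm wide; open, the fingers measure 114 mm over their backs; the gripper's body (76 mm by 85 mm) begins 54 mm behind the grasp point. The pads swing forward as they close: fully open they stand 13 mm farther back than shut.
Start: joints at [1.214, 0.332, -0.065, 1.46, 0.022, 1.35, -0.088], TCP at [0.205, -0.591, 0.304] pointing down, gripper open.
Joint ranges: [-2.6, 2.6], [-0.5, 2.12], [-1.47, 1.34], [0.16, 2.42], [-1.27, 4.41], [0.06, 2.06], [-2.6, 2.6]. Speed limits (rad/s): [2.22, 2.22, 2.79, 2.79, 3.14, 3.14, 3.14].

### API

Orientations are given as a unit quaternion [x, y, z, w].
In Python, from workcell import manip, camera gives the robot as it stands. The module is installed in compiled form; this text tells all that it offers.
- The arm moves only by the shell command python3 -m creep 'ROWS' [OPENING] [FORCE]. ROWS is JSON, a list of rows, each a list of 2 entries, a list of its own where there are three numbers: the shift along the tool's x, y, z in mm, then the turn about the tool's z in rad. In form: [[[tx, ty, tz], twist], ...]. A call has 1 to 5 rows; each row is the pose to reach, as a shift and turn from the pose commanded when the call began, along the tool's axes at that moment; what a row does not reach only later rows make up. A row lasts 1/12 s, in which the tool goes at most 41.7 mm and 7.16 degrees, less where a joint would pass 70% of its speed; a pose out of reach is approached as far as the arm can. A call with a gripper value outside its range is refused whole. OPENING is the opening, from 0 (shut) to 1 (fully open), set as the call begins (- or left out, the last holds). The fingers move at their own pace and stop on an object; FORCE is the grip in N (left out, the last holds). Time passes only in rows, so rows that repeat a pose let the fingers close. It gives the time, the measured TCP pose, the force, the opening and the grip force at its end, in the units of the state.
- manip.get_obs(): the state, without advancing time (a new reading comes with each control period).
- camera(name): name is "side" or "top" or "wrist"; returns a dict with "pixels" (384x512x3 uint8, red, green, blue), "z_map" (384x512 float32, m along the optical axis (not along the pixel's ray), 0 where there is no reading), "fx", "fy", "cx", "cy" (pixels), "extrinsics" (4x4, takes a point from world to camera coordinates). Camera axes: x right, y down, z forward; pixel columns grow to the right and rows downward; lengths in m; the calibration is good to about 2 mm. A picture is of the moment at which its call begins.
- manip.hand_in(): hands the job in; it is judged then, once.
The state is a dict: "clock": time; "joint_pos": joint angles; "joint_velocities": joint speeds; "tau": joint torques, N m; "position": TCP position; "ee_rot": TCP orientation; "ft_force": force on the tool from outside, world axes, zero at the start; "torque": the same for the moment, N m; "grip_width": opening from 0.0 (shut) to 1.0 (fully open); "grasp_force": force on a finger pad.
Only numpy, scipy, OpenCV 4.12 (cv2) and the standard library are available. Lean on these libraries where they do the work, as an engineer would, in place of code of your own. Each camera call takes 0.05 s, during which the arm holds its last target. There are 200 camera calls.

## Working session

There is one attempt and no reset: what is moved stays moved. The work goes in short steps, Python scripts to look and compute and a shell command to move; the robot and the scene stay as the last step left them, time stands still between calls to the robot, and variables do not carry over. Pictures are saved under pics/ and viewed, at most 10 in all, crops included, and the job is handed in when it is done.

```bash
mkdir -p pics; cat > h.py <<'E'
import numpy as np, cv2
from workcell import manip, camera
def grab(n,tag):
    c=camera(n); np.savez(f'pics/{tag}.npz',**c); return c
def load(tag): return dict(np.load(f'pics/{tag}.npz'))
def world(c):
    z=c['z_map']; v,u=np.mgrid[:z.shape[0],:z.shape[1]]
    P=np.stack([(u-c['cx'])/c['fx']*z,(v-c['cy'])/c['fy']*z,z,np.ones_like(z)],-1)
    return (P@np.linalg.inv(c['extrinsics']).T)[...,:3]
def save(img,p): cv2.imwrite(p,cv2.cvtColor(img,cv2.COLOR_RGB2BGR))
E
python3 - <<'E'
from h import *
a=grab('top','top0');b=grab('side','side0')
save(a['pixels'],'pics/top0.png');save(b['pixels'],'pics/side0.png')
for c in(a,b): print(np.linalg.inv(c['extrinsics']).round(3),c['fx'],c['cx'],c['cy'])
print(manip.get_obs())
E
```

```text
[[-0.086 -0.968  0.237  0.29 ]
 [-0.996  0.084 -0.016  0.014]
 [-0.004 -0.238 -0.971  1.252]
 [ 0.     0.     0.     1.   ]] 347.91578859475356 258.4117791327275 185.3893952708256
[[ 0.981 -0.089  0.173  0.357]
 [-0.194 -0.53   0.825 -0.978]
 [ 0.019 -0.843 -0.537  0.784]
 [ 0.     0.     0.     1.   ]] 469.28091059924924 254.17883950959538 192.20844307764875
{'clock': 0.1, 'joint_pos': array([ 1.21438953,  0.33283675, -0.06468154,  1.46085049,  0.02162437,
        1.34989822, -0.08850387]), 'joint_velocities': array([-0.00110889, -0.000991  ,  0.00018633, -0.00159846,  0.00048193,
       -0.00027842, -0.00123609]), 'tau': array([ 3.45211738e-04, -6.26748490e+01,  4.83702449e-02, -3.92429960e+01,
        1.62374525e-02,  6.96959003e-03,  5.27927125e-05]), 'position': array([ 0.20468329, -0.59028106,  0.30318113]), 'ee_rot': array([ 9.86103465e-01,  1.66131080e-01, -1.50592178e-04, -6.30683204e-04]), 'ft_force': array([-0.2715744 , -0.35170699,  0.0016393 ]), 'torque': array([-0.00844972, -0.01091508, -0.01808906]), 'grasp_force': 0.0, 'grip_width': 0.9946040602241148}
```

View pics/top0.png

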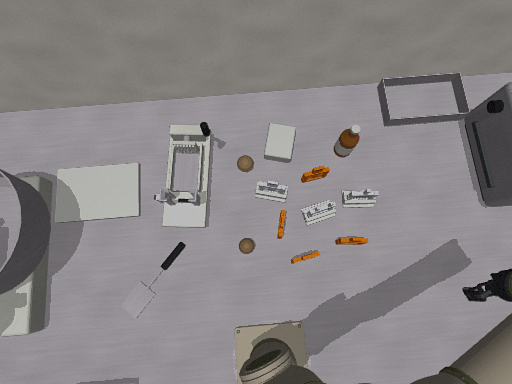

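View pics/side0.png

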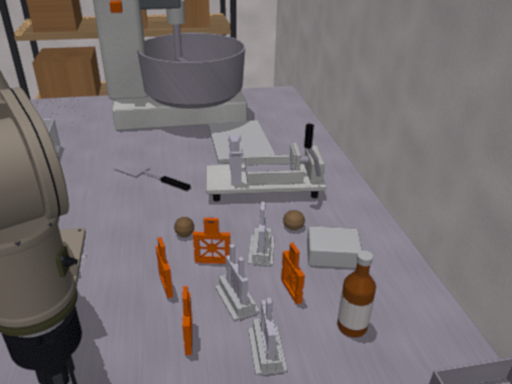

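Three aluminium frames in white stands are candidates. In the top view they are at (272,191), (319,212) and (360,198); in the side view at (262,235), (236,285) and (268,335). The cutter is at (187,175) in the top view. I'll confirm which is the wedge frame in an enlarged crop.

```bash
python3 - <<'E'
from h import *
a=load('top0');b=load('side0')
A=cv2.resize(a['pixels'][165:235,240:390],(800,373),interpolation=cv2.INTER_CUBIC)
B=cv2.resize(b['pixels'][195:375,200:300],None,fx=3.3,fy=3.3,interpolation=cv2.INTER_CUBIC)
C=cv2.resize(a['pixels'][115:235,150:225],None,fx=4.9,fy=4.9,interpolation=cv2.INTER_CUBIC)
save(A,'pics/cropA.png'); save(np.hstack([B[:588],C[:588]]),'pics/cropB.png')
W=world(a); m=(W[...,2]>.08)
for n,(r0,r1,c0,c1) in dict(s1=(175,205,252,292),s2=(195,226,298,340),s3=(182,210,338,382)).items():
    w=W[r0:r1,c0:c1].reshape(-1,3); print(n)
    for lo,hi in((.07,.105),(.105,.2)):
        q=w[(w[:,2]>lo)&(w[:,2]<hi)]; print(len(q),q.mean(0).round(4),q.max(0).round(3),q.min(0).round(3))
        print((np.linalg.svd(q[:,:2]-q[:,:2].mean(0))[2][0]).round(3))
E
```

```text
s1
104 [ 0.5658 -0.0516  0.0951] [ 0.584 -0.008  0.105] [ 0.55  -0.096  0.07 ]
[0.261 0.965]
61 [ 0.5667 -0.0506  0.1334] [ 0.578 -0.034  0.148] [ 0.56  -0.068  0.107]
[0.278 0.96 ]
s2
96 [ 0.4746 -0.2102  0.0963] [ 0.493 -0.168  0.104] [ 0.46  -0.257  0.07 ]
[ 0.218 -0.976]
40 [ 0.4754 -0.2102  0.133 ] [ 0.486 -0.184  0.15 ] [ 0.466 -0.24   0.106]
[ 0.24  -0.971]
s3
119 [ 0.5126 -0.3609  0.0956] [ 0.522 -0.317  0.104] [ 0.505 -0.408  0.071]
[0.063 0.998]
29 [ 0.5132 -0.3588  0.132 ] [ 0.519 -0.327  0.145] [ 0.509 -0.367  0.107]
[0.026 1.   ]
```

View pics/cropA.png

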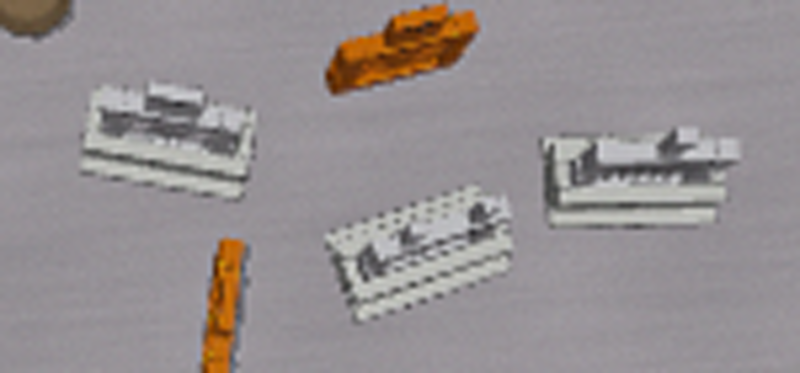

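View pics/cropB.png

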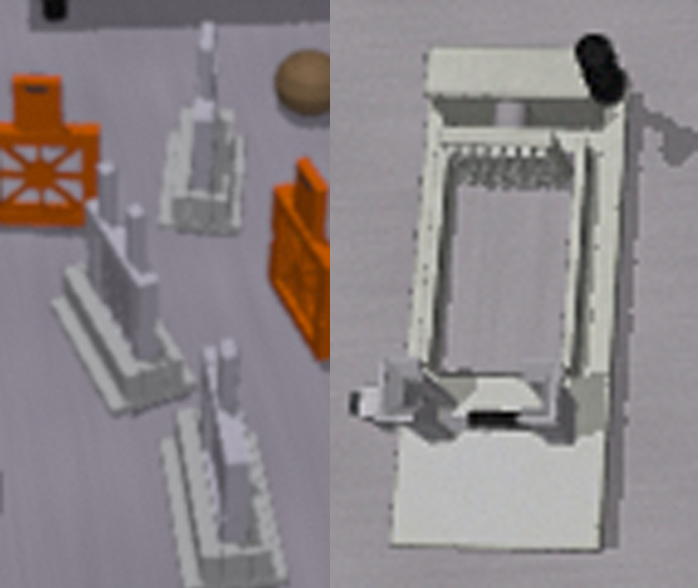

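The wedge frame is the one at top (272,191), side (262,235). It has a single wide tab, about 36 mm across. The frame at (319,212) has two tabs (grid), and (360,198) has one narrow tab (slice). The cutter guides are at about top (165,195) and (194,194), with the ball housing on the image left, which is world +y. Next I'll measure the mouth.

```bash
python3 - <<'E'
from h import *
for t,(r0,r1,c0,c1) in dict(top0=(182,210,150,212),side0=(125,195,215,330)).items():
    W=world(load(t))[r0:r1,c0:c1]; 
    m=(W[...,2]>.12)&(W[...,2]<.2)
    n,l,s,ce=cv2.connectedComponentsWithStats(m.astype(np.uint8))
    for i in range(1,n):
        if s[i,4]>6:
            w=W[l==i]; print(t,s[i],w.mean(0).round(4),w.min(0).round(3),w.max(0).round(3))
# machine yaw from base plate outline
W=world(load('top0'));c=W[120:232,155:215];m=(c[...,2]>.02)&(c[...,2]<.2)
q=c[m][:,:2].astype(np.float32); print(cv2.minAreaRect(q))
# rail tops
for lo,hi in((.03,.06),(.06,.09),(.09,.12),(.12,.15),(.15,.18)):
    q=c[m&(c[...,2]>lo)&(c[...,2]<hi)]; print(lo,len(q),cv2.minAreaRect(q[:,:2].astype(np.float32)))
k=load('top0');im=cv2.resize(k['pixels'][180:215,152:212],(800,467),interpolation=cv2.INTER_CUBIC)
d=cv2.resize(np.where(W[180:215,152:212,2]<.2,W[180:215,152:212,2],0),(800,467),interpolation=cv2.INTER_NEAREST)
print((W[184:208:2,156:208:2,2]*1000).astype(int))
E
```

```text
top0 [  9   6  12  14 122] [0.5559 0.302  0.1515] [0.534 0.288 0.12 ] [0.575 0.316 0.168]
top0 [38  6 10 14 91] [0.5479 0.2075 0.1554] [0.523 0.195 0.121] [0.567 0.224 0.167]
side0 [ 13  10  16  30 328] [0.554  0.2496 0.1441] [0.528 0.191 0.12 ] [0.581 0.314 0.162]
side0 [ 75  18  11  18 132] [0.7319 0.2232 0.1332] [0.72  0.19  0.121] [0.747 0.271 0.142]
side0 [ 89  19  17  24 152] [0.7604 0.1475 0.1613] [0.731 0.131 0.12 ] [0.804 0.275 0.2  ]
((0.6324650049209595, 0.2446773797273636), (0.17142482101917267, 0.3545551300048828), 79.88626098632812)
0.03 1934 ((0.6313235759735107, 0.2494659274816513), (0.15593139827251434, 0.34274378418922424), 83.57066345214844)
0.06 1264 ((0.6611415147781372, 0.25530749559402466), (0.13667184114456177, 0.25602877140045166), 81.90287780761719)
0.09 532 ((0.6719322204589844, 0.2570060193538666), (0.14227977395057678, 0.2776262164115906), 82.0688247680664)
0.12 428 ((0.6723458766937256, 0.25502294301986694), (0.13595862686634064, 0.2754172682762146), 82.62855529785156)
0.15 161 ((0.6525554060935974, 0.23011727631092072), (0.12160294502973557, 0.268061786
[... 637 characters left out ...]
46  49  48
  118 157 162  52  52  53  51  51]
 [118 117 167 155 145 128 112  81  86  71  51  50  51  50  47  53  49  51
   50 156 130  88  50  51  48  49]
 [116 119 162 153 155 147 150  73  51  50  49  52  50  46  51  49  51  53
   50 157 120  85  50  53  50  43]
 [  1 109 159 162 162 159 136 122  46  53  56  63  68  61  64  61 160 165
  163 161 156  85  52  47  50  52]
 [ -1   1  63  56  49 111 100 100  93  56  54  51  51  63  61  59  63  62
  108 112 114  82  48  52  53  48]
 [ -1   0   0   0  49  48  42  67  63  67  50  52  52  54  55  51  49  50
   51  68  77  82  49  50  52  47]
 [  1  -1   0   4  51  52  48  53  50  49  47  46  50  54  51  53  50  51
   51  51  48  55  49  49  47  44]]
```

```bash
R='x'
python3 -m creep '[[[26,-20,0],0],[[52,-40,0],0],[[78,-59,0],0],[[104,-78,0],0],[[130,-98,0],0]]' 1
python3 -m creep '[[[26,-20,0],0],[[52,-40,0],0],[[78,-59,0],0],[[104,-78,0],0],[[130,-98,0],0]]'
python3 -m creep '[[[26,-20,0],0],[[52,-40,0],0],[[78,-59,0],0],[[104,-78,0],0],[[130,-98,0],0]]'
python3 -m creep '[[[26,-20,0],0],[[52,-40,0],0],[[78,-59,0],0],[[104,-78,0],0],[[128,-98,0],0]]'
python3 -m creep '[[[0,0,0],-0.1],[[0,0,0],-0.2],[[0,0,0],-0.3],[[0,0,0],-0.4],[[0,0,0],-0.5]]'
python3 -m creep '[[[0,0,0],-0.1],[[0,0,0],-0.2],[[0,0,0],-0.3],[[0,0,0],-0.4],[[0,0,0],-0.465]]'
python3 -m creep '[[[0,0,0],0],[[0,0,0],0]]'
python3 - <<'E'
from h import *
o=manip.get_obs();print(o['joint_pos'].round(2))
c=grab('wrist','w1');save(c['pixels'],'pics/w1.png');W=world(c)
print(np.linalg.inv(c['extrinsics']).round(3))
m=(W[...,2]>.138)&(W[...,2]<.16)
n,l,s,ce=cv2.connectedComponentsWithStats(m.astype(np.uint8))
for i in range(1,n):
    if s[i,4]>30: q=W[l==i];print(s[i],q.mean(0).round(4),q[:,2].max(),cv2.minAreaRect(q[:,:2].astype(np.float32)))
E
```

```text
clock: 0.52
position: [0.2961, -0.4539, 0.3036]
ee_rot: [0.986, 0.166, -0.0, -0.0]
ft_force: [1.1, -0.6, 0.7]
grip_width: 1.002
grasp_force: 0.0
clock: 0.93
position: [0.3867, -0.3187, 0.3037]
ee_rot: [0.986, 0.166, -0.0, 0.0]
ft_force: [1.2, -0.3, 0.0]
grip_width: 1.0
grasp_force: 0.0
clock: 1.35
position: [0.4774, -0.1837, 0.3038]
ee_rot: [0.986, 0.166, -0.0, 0.0]
ft_force: [0.7, -0.4, -0.5]
grip_width: 0.999
grasp_force: 0.0
clock: 1.77
position: [0.5664, -0.0491, 0.3036]
ee_rot: [0.986, 0.166, -0.0, -0.0]
ft_force: [1.5, -0.7, 1.2]
grip_width: 0.999
grasp_force: 0.0
clock: 2.18
position: [0.5656, -0.0504, 0.3035]
ee_rot: [0.913, 0.407, -0.0, -0.0]
ft_force: [-0.3, 0.3, -0.1]
grip_width: 0.999
grasp_force: 0.0
clock: 2.6
position: [0.5656, -0.0505, 0.3035]
ee_rot: [0.795, 0.607, -0.0, -0.0]
ft_force: [-0.8, 0.5, 0.6]
grip_width: 0.997
grasp_force: 0.0
clock: 2.77
position: [0.5656, -0.0505, 0.3036]
ee_rot: [0.797, 0.604, -0.0, -0.0]
ft_force: [-0.6, 0.1, -0.1]
grip_width: 0.998
grasp_force: 0.0
[ 0.57  0.27 -0.67  1.59  0.17  1.34 -0.39]
[[ 0.963 -0.258 -0.082  0.586]
 [-0.271 -0.918 -0.289  0.024]
 [-0.001  0.301 -0.954  0.374]
 [ 0.     0.     0.     1.   ]]
[255 176  13  46 583] [ 0.5696 -0.0516  0.1427] 0.1447638697488848 ((0.5694910883903503, -0.05233081057667732), (0.03547529876232147, 0.009385687299072742), 74.31449127197266)
```

View pics/w1.png

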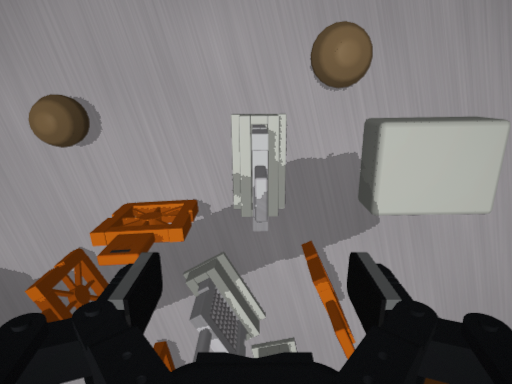

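The tab is centred at (261,200) in the wrist view, within the 35.5 x 9.4 mm expected, and its yaw already matches the tool. I'll shift 4 mm and descend.

```bash
python3 -m creep '[[[0,4,10],0],[[0,4,30],0],[[0,4,50],0],[[0,4,70],0],[[0,4,90],0]]'
python3 -m creep '[[[0,0,10],0],[[0,0,20],0],[[0,0,30],0],[[0,0,36],0],[[0,0,36],0]]'
python3 -m creep '[[[0,0,0],0],[[0,0,0],0],[[0,0,0],0],[[0,0,0],0],[[0,0,0],0]]' 0 60
python3 -m creep '[[[0,0,0],0],[[0,0,0],0],[[0,0,0],0],[[0,0,0],0],[[0,0,0],0]]' 0 80
```

```text
clock: 3.23
position: [0.5695, -0.0515, 0.2122]
ee_rot: [0.797, 0.604, -0.0, -0.0]
ft_force: [1.4, -0.2, -0.1]
grip_width: 0.998
grasp_force: 0.0
clock: 3.65
position: [0.5693, -0.0515, 0.1769]
ee_rot: [0.796, 0.605, -0.0, -0.0]
ft_force: [-0.3, -0.7, -0.4]
grip_width: 0.998
grasp_force: 0.0
clock: 4.07
position: [0.5698, -0.0516, 0.1783]
ee_rot: [0.796, 0.605, 0.0, 0.0]
ft_force: [-0.3, 0.6, 0.4]
grip_width: 0.297
grasp_force: 0.0
clock: 4.48
position: [0.5699, -0.0515, 0.1783]
ee_rot: [0.796, 0.605, 0.0, 0.0]
ft_force: [1.2, -0.0, 4.0]
grip_width: 0.107
grasp_force: 78.5
```

```bash
python3 -m creep '[[[0,0,-5],0],[[0,0,-12],0],[[0,0,-20],0],[[0,0,-30],0],[[0,0,-40],0]]'
python3 -m creep '[[[0,0,-20],0],[[0,0,-50],0],[[0,0,-80],0],[[0,0,-110],0],[[0,0,-135],0]]'
python3 -m creep '[[[0,0,-10],0],[[0,0,-15],0],[[0,0,-15],0],[[0,0,-15],0]]'
python3 - <<'E'
from h import *
c=grab('wrist','w2');W=world(c)
print(manip.get_obs()['position'])
a=grab('side','side1');save(a['pixels'],'pics/side1.png')
W=world(c);m=(W[...,2]>.138)&(W[...,2]<.175);n,l,s,ce=cv2.connectedComponentsWithStats(m.astype(np.uint8))
for i in range(1,n):
    if s[i,4]>30: q=W[l==i];print(s[i],q.mean(0).round(4))
E
```

```text
clock: 4.9
position: [0.5695, -0.0514, 0.2189]
ee_rot: [0.796, 0.605, -0.0, -0.0]
ft_force: [0.4, 0.1, -2.9]
grip_width: 0.106
grasp_force: 78.0
clock: 5.32
position: [0.5695, -0.0512, 0.3562]
ee_rot: [0.796, 0.605, 0.001, 0.001]
ft_force: [0.3, -0.4, -2.1]
grip_width: 0.106
grasp_force: 78.2
clock: 5.65
position: [0.5692, -0.0516, 0.3665]
ee_rot: [0.796, 0.605, -0.001, -0.001]
ft_force: [-0.2, -0.4, -3.8]
grip_width: 0.109
grasp_force: 78.2
[ 0.56913597 -0.0516356   0.36613339]
```

```bash
python3 -m creep '[[[20,-8,0],-0.03],[[50,-20,0],-0.06],[[85,-34,0],-0.1],[[115,-46,0],-0.14],[[140,-56,0],-0.17]]'
python3 -m creep '[[[20,-9,0],0],[[32,-15,0],0],[[32,-15,0],0],[[32,-15,0],0],[[32,-15,0],0]]'
python3 - <<'E'
from h import *
print(manip.get_obs()['position'])
c=grab('wrist','w3');W=world(c)
v=np.hstack([cv2.resize(c['pixels'],(400,300)),cv2.resize(cv2.applyColorMap(np.clip(W[...,2]*1000,0,255).astype(np.uint8),cv2.COLORMAP_JET),(400,300))])
save(cv2.resize(c['pixels'],(800,600),interpolation=cv2.INTER_CUBIC),'pics/w3.png')
m=(W[...,2]>.152)&(W[...,2]<.170);n,l,s,ce=cv2.connectedComponentsWithStats(m.astype(np.uint8))
for i in range(1,n):
    if s[i,4]>30: q=W[l==i];print(s[i],q.mean(0).round(4),cv2.minAreaRect(q[:,:2].astype(np.float32)))
E
```

```text
clock: 6.17
position: [0.5522, 0.1013, 0.367]
ee_rot: [0.741, 0.672, -0.0, -0.001]
ft_force: [1.1, 0.3, -2.8]
grip_width: 0.106
grasp_force: 78.1
clock: 6.58
position: [0.542, 0.1302, 0.3674]
ee_rot: [0.743, 0.669, -0.001, 0.0]
ft_force: [0.2, -0.5, -4.1]
grip_width: 0.106
grasp_force: 78.1
[0.54201339 0.13019415 0.36739165]
[ 224   75   53   33 1077] [0.5452 0.2063 0.1589] ((0.5456245541572571, 0.2085387259721756), (0.02569505199790001, 0.043194059282541275), 83.89543151855469)
```

View pics/w3.png

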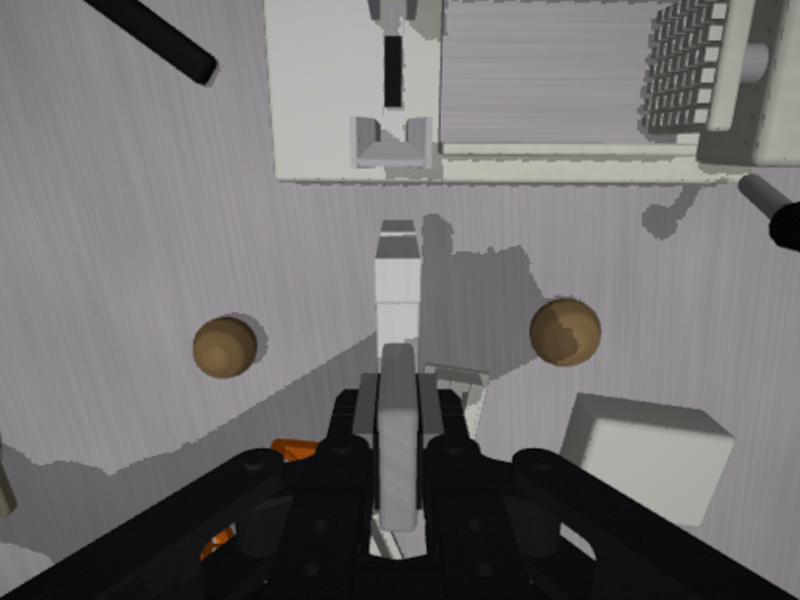

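The -y channel's U is at (391,140), and the +y channel is cut off at the top edge (405,5). The held frame is upright in the gripper. I'll move 35 mm closer so both channels are in view.

```bash
python3 -m creep '[[[12,0,0],0],[[24,0,0],0],[[35,0,0],0],[[35,0,0],0],[[35,0,0],0]]'
python3 -m creep '[[[0,0,0],0],[[0,0,0],0],[[0,0,0],0]]'
python3 - <<'E'
from h import *
print(manip.get_obs()['position'],manip.get_obs()['ee_rot'].round(4))
c=grab('wrist','w4');W=world(c)
print(np.linalg.inv(c['extrinsics']).round(4),c['fx'],c['cx'],c['cy'])
save(cv2.resize(c['pixels'][0:170,166:346],(800,756))[:600],'pics/w4.png')
m=(W[...,2]>.150)&(W[...,2]<.170);n,l,s,ce=cv2.connectedComponentsWithStats(m.astype(np.uint8))
for i in range(1,n):
    if s[i,4]>30: q=W[l==i];print(s[i],q.mean(0).round(4),cv2.minAreaRect(q[:,:2].astype(np.float32)))
E
```

```text
clock: 7.05
position: [0.5453, 0.1664, 0.3677]
ee_rot: [0.742, 0.67, -0.0, -0.0]
ft_force: [0.2, -0.6, -3.1]
grip_width: 0.107
grasp_force: 78.1
clock: 7.3
position: [0.5454, 0.1658, 0.3679]
ee_rot: [0.743, 0.67, -0.0, 0.0]
ft_force: [-0.1, 0.2, -3.2]
grip_width: 0.106
grasp_force: 78.1
[0.54536163 0.16575025 0.36789703] [ 7.426e-01  6.697e-01 -1.000e-04  2.000e-04]
[[ 9.947e-01 -9.830e-02 -3.110e-02  5.523e-01]
 [-1.031e-01 -9.485e-01 -2.996e-01  2.423e-01]
 [-1.000e-04  3.013e-01 -9.535e-01  4.379e-01]
 [ 0.000e+00  0.000e+00  0.000e+00  1.000e+00]] 320.1735259901027 254.23730940847227 194.24021254609158
[ 223    0   57   34 1252] [0.5556 0.3018 0.1574] ((0.5555089712142944, 0.2994845509529114), (0.021742243319749832, 0.04324148967862129), 83.92357635498047)
[226 119  51  32 896] [0.5448 0.208  0.1576] ((0.5457088351249695, 0.20840419828891754), (0.026105722412467003, 0.04300931841135025), 83.70933532714844)
[485 169  18  12  98] [0.7567 0.1523 0.1598] ((0.7574343085289001, 0.15158677101135254), (0.02295099012553692, 0.007810738869011402), 11.78260612487793)
```

View pics/w4.png

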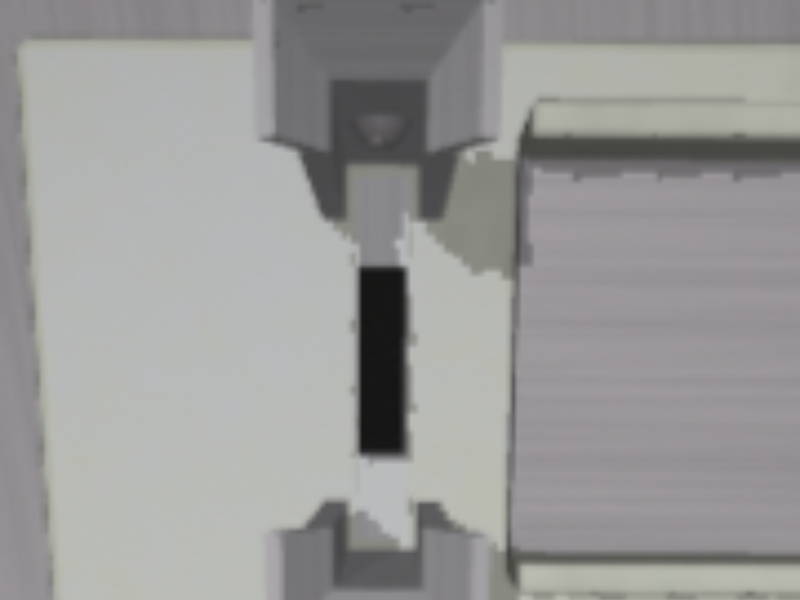

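Both U channels are clearly visible, with the ball hole in the far one at crop (378,125) and the near one at (377,560). Their yaw of -0.108 matches the tool. Now I'll compare the channel back walls with the held frame in the same image.

```bash
python3 - <<'E'
from h import *
c=load('w4');W=world(c);p=np.array([.5454,.1658])
ex=np.array([np.sin(.1065),np.cos(.1065)]);ey=np.array([ex[1],-ex[0]])
s=((W[...,:2]-p)@ex)*1e3;t=((W[...,:2]-p)@ey)*1e3;z=W[...,2]*1e3
print('back walls s by z (rel TCP)')
for lo in range(95,165,10):
    for nm,a,b in(('-y',20,75),('+y',110,160)):
        m=(abs(t+4)<5)&(z>lo)&(z<lo+10)&(s>a)&(s<b)
        if m.sum()>3: print(lo,nm,m.sum(),np.median(s[m]).round(1))
print('arms t by s')
for a,b in((25,40),(40,55),(55,66),(132,140),(125,132),(140,150)):
    m=(z>152)&(z<168)&(s>a)&(s<b); 
    for sg in(-1,1):
        q=t[m&(sg*(t+4)>6)]
        if len(q)>5: print(a,sg,len(q),np.percentile(q,[2,50,98]).round(1))
m=(z>175)&(z<310)&(s>-30)&(s<80)&(abs(t)<30)
for lo in range(200,315,10):
    k=m&(z>lo)&(z<lo+10)
    if k.sum()>10: print('held',lo,k.sum(),np.percentile(s[k],[2,50,98]).round(1),np.percentile(t[k],[2,50,98]).round(1))
E
```

```text
back walls s by z (rel TCP)
95 -y 10 42.8
105 -y 12 42.8
105 +y 80 133.6
115 -y 13 42.8
115 +y 26 135.9
125 -y 13 42.9
125 +y 30 135.9
135 -y 10 42.8
135 +y 31 135.8
145 -y 80 40.4
145 +y 129 138.2
155 -y 8 37.6
155 +y 103 142.7
arms t by s
25 -1 217 [-25.7 -18.6 -10.1]
25 1 148 [ 3.  11.7 17. ]
40 -1 184 [-25.4 -21.1 -17.2]
40 1 186 [ 8.3 12.4 16.7]
55 -1 11 [-25.  -21.7 -17.2]
55 1 8 [ 9.5 14.2 17.1]
132 -1 162 [-25.6 -20.9 -11.3]
132 1 143 [ 4.5 12.3 16.9]
125 -1 117 [-25.7 -21.1 -16.9]
125 1 119 [ 8.8 13.1 17.1]
140 -1 179 [-25.3 -17.1 -10.2]
140 1 175 [ 2.2  9.  16.8]
held 200 25 [43.6 43.8 43.9] [-7.5 -2.1  5.6]
held 210 46 [43.6 43.8 44. ] [-7.6 -1.   5.6]
held 220 51 [43.6 43.8 44. ] [-7.3 -0.7  5.4]
held 230 86 [42.6 43.6 44. ] [-7.6 -1.   5.6]
held 240 24 [43.6 43.9 44. ] [-7.6 -1.   5.6]
held 250 74 [43.6 43.8 44. ] [-7.6 -0.7  5.6]
held 260 97 [43.6 43.8 44.1] [-7.8 -1.3  5.7]
held 270 101 [43.7 43.9 44.1] [-7.6 -1.3  5.5]
held 280 1764 [ 8.6 30.  44. ] [-7.8 -1.2  5.8]
held 290 187 [10.5 16.7 17.3] [-10.2  -0.7   8.8]
held 300 671 [ 6.3 10.7 17.3] [-17.9  -1.2  16. ]
```

```bash
python3 -m creep '[[[20,-1,0],0],[[45,-1.5,0],0],[[70,-2.5,0],0],[[90.5,-3,0],0],[[90.5,-3,0],0]]'
python3 -m creep '[[[0,0,0],0],[[0,0,0],0],[[0,0,0],0]]'
python3 -m creep '[[[0,0,8],0],[[0,0,16],0],[[0,0,22],0],[[0,0,28],0],[[0,0,28],0]]'
python3 - <<'E'
from h import *
o=manip.get_obs();d=o['position'][:2]-np.array([.5454,.1658]);ex=np.array([np.sin(.1065),np.cos(.1065)]);ey=np.array([ex[1],-ex[0]])
print('s,t err mm',(d@ex*1e3-90.5).round(2),(d@ey*1e3+3.3).round(2),o['position'],o['ft_force'])
c=grab('wrist','w5');W=world(c);p=np.array([.5454,.1658])
s=((W[...,:2]-p)@ex)*1e3-89.35;t=((W[...,:2]-p)@ey)*1e3+4.3;z=W[...,2]*1e3
for lo in range(170,265,10):
    k=(z>lo)&(z<lo+10)&(s>20)&(s<55)&(abs(t)<14)
    if k.sum()>10: print('held',lo,k.sum(),np.percentile(s[k],[2,50,98]).round(1),np.percentile(t[k],[2,50,98]).round(1))
k=(z>152)&(z<170)&(abs(s-45)<25); print('+y arms',k.sum(),np.percentile(t[k],[1,99]) if k.sum() else '')
E
```

```text
clock: 7.77
position: [0.5501, 0.2613, 0.3677]
ee_rot: [0.74, 0.672, 0.001, -0.001]
ft_force: [-0.0, 0.7, -2.8]
grip_width: 0.108
grasp_force: 78.3
clock: 8.02
position: [0.5519, 0.2557, 0.3679]
ee_rot: [0.743, 0.669, -0.0, 0.0]
ft_force: [0.2, 0.6, -3.1]
grip_width: 0.108
grasp_force: 78.3
clock: 8.43
position: [0.5511, 0.2563, 0.3381]
ee_rot: [0.742, 0.67, -0.001, -0.0]
ft_force: [0.3, -0.8, -4.0]
grip_width: 0.106
grasp_force: 78.2
s,t err mm 0.1 -0.65 [0.55110225 0.25631085 0.3380541 ] [ 0.33837027 -0.80830374 -3.98570876]
held 170 28 [44.7 44.9 45.2] [-7.5 -0.2  5.5]
held 180 44 [44.8 45.  45.2] [-7.6 -0.9  5.6]
held 190 51 [44.8 45.  45.2] [-7.3 -1.3  6. ]
held 200 93 [43.2 44.7 45.2] [-7.5 -1.2  5.7]
held 210 19 [44.8 45.1 45.2] [-6.4  0.6  5.7]
held 220 74 [44.8 45.1 45.4] [-7.5 -0.6  5.7]
held 230 91 [44.9 45.1 45.3] [-7.6 -1.2  5.8]
held 240 108 [44.9 45.1 45.4] [-7.6 -0.9  5.7]
held 250 1472 [20.5 33.8 45.2] [-7.5 -1.   5.8]
+y arms 1181 [-21.28817968  21.45005695]
```

Frame and channel agree in s, with t off by about -0.9 mm. I'll correct that and lower into the flare.

```bash
python3 -m creep '[[[0,0.9,0],0],[[0,0.9,2],0],[[0,0.9,5],0],[[0,0.9,8],0],[[0,0.9,8],0]]'
python3 -m creep '[[[0,0,3],0],[[0,0,6],0],[[0,0,9],0],[[0,0,12],0],[[0,0,12],0]]'
python3 -m creep '[[[0,0,2],0],[[0,0,4],0],[[0,0,6],0],[[0,0,8],0],[[0,0,8],0]]'
```

```text
clock: 8.9
position: [0.5522, 0.2567, 0.3311]
ee_rot: [0.742, 0.67, -0.0, -0.0]
ft_force: [-0.7, -0.0, -3.2]
grip_width: 0.106
grasp_force: 78.2
clock: 9.32
position: [0.5521, 0.2567, 0.3191]
ee_rot: [0.742, 0.67, -0.0, -0.0]
ft_force: [-0.1, 0.8, -3.8]
grip_width: 0.112
grasp_force: 78.3
clock: 9.73
position: [0.5522, 0.2567, 0.3114]
ee_rot: [0.742, 0.67, -0.0, -0.0]
ft_force: [0.1, -0.2, -3.1]
grip_width: 0.104
grasp_force: 78.3
```

```bash
cat > g.py <<'E'
import sys
from workcell import manip
f=manip.get_obs()['ft_force'][2]; sys.exit(f>float(sys.argv[1]))
E
(python3 -m creep '[[[0,0,1],0],[[0,0,2],0],[[0,0,3],0],[[0,0,4],0]]' && python3 g.py 0 &&
python3 -m creep '[[[0,0,1],0],[[0,0,2],0],[[0,0,3],0],[[0,0,4],0]]' && python3 g.py 0 &&
python3 -m creep '[[[0,0,1],0],[[0,0,2],0],[[0,0,3],0],[[0,0,4],0]]' && python3 g.py 0 &&
python3 -m creep '[[[0,0,1],0],[[0,0,2],0],[[0,0,3],0],[[0,0,4],0]]' && python3 g.py 0 &&
python3 -m creep '[[[0,0,1],0],[[0,0,2],0],[[0,0,3],0],[[0,0,4],0]]' && python3 g.py 0 &&
python3 -m creep '[[[0,0,1],0],[[0,0,2],0],[[0,0,3],0],[[0,0,4],0]]' && python3 g.py 0 &&
python3 -m creep '[[[0,0,1],0],[[0,0,2],0],[[0,0,3],0],[[0,0,4],0]]' ) | grep -E 'posi|ft_'
```

```text
position: [0.5523, 0.2568, 0.3079]
ft_force: [-0.1, 0.1, -4.0]False
```

```bash
sed -i 's/sys.exit(f>float(sys.argv\[1\]))/sys.exit(int(f>float(sys.argv[1])))/' g.py
(python3 -m creep '[[[0,0,1],0],[[0,0,2],0],[[0,0,3],0],[[0,0,4],0]]' && python3 g.py 0 &&
python3 -m creep '[[[0,0,1],0],[[0,0,2],0],[[0,0,3],0],[[0,0,4],0]]' && python3 g.py 0 &&
python3 -m creep '[[[0,0,1],0],[[0,0,2],0],[[0,0,3],0],[[0,0,4],0]]' && python3 g.py 0 &&
python3 -m creep '[[[0,0,1],0],[[0,0,2],0],[[0,0,3],0],[[0,0,4],0]]' && python3 g.py 0 &&
python3 -m creep '[[[0,0,1],0],[[0,0,2],0],[[0,0,3],0],[[0,0,4],0]]' && python3 g.py 0 &&
python3 -m creep '[[[0,0,1],0],[[0,0,2],0],[[0,0,3],0],[[0,0,4],0]]' ) | grep -E 'posi|ft_'
```

```text
position: [0.5523, 0.2568, 0.3038]
ft_force: [-0.4, -0.7, -4.0]
position: [0.5523, 0.2568, 0.2998]
ft_force: [0.2, -0.3, -2.6]
position: [0.5523, 0.2568, 0.2958]
ft_force: [-0.3, -0.8, -2.4]
position: [0.5523, 0.2568, 0.2918]
ft_force: [-0.0, -0.2, -3.6]
position: [0.5523, 0.2568, 0.2878]
ft_force: [0.1, 0.2, -3.3]
position: [0.5523, 0.2568, 0.2838]
ft_force: [0.4, 0.5, -3.3]
```

```bash
(python3 -m creep '[[[0,0,1],0],[[0,0,2],0],[[0,0,3],0]]' && python3 g.py 3 &&
python3 -m creep '[[[0,0,1],0],[[0,0,2],0],[[0,0,3],0]]' && python3 g.py 3 &&
python3 -m creep '[[[0,0,1],0],[[0,0,2],0],[[0,0,3],0]]' && python3 g.py 3 &&
python3 -m creep '[[[0,0,1],0],[[0,0,2],0],[[0,0,3],0]]' && python3 g.py 3 &&
python3 -m creep '[[[0,0,1],0],[[0,0,2],0],[[0,0,3],0]]') | grep -E 'posi|ft_'
```

```text
position: [0.5523, 0.2568, 0.2808]
ft_force: [-0.0, 0.5, -3.3]
position: [0.5523, 0.2568, 0.2778]
ft_force: [0.1, 0.1, -3.7]
position: [0.5526, 0.2564, 0.2752]
ft_force: [-1.3, -4.2, 4.5]
```

```bash
(python3 -m creep '[[[0,0,1],0],[[0,0,2],0]]' && python3 g.py 12 &&
python3 -m creep '[[[0,0,1],0],[[0,0,2],0]]' && python3 g.py 12 &&
python3 -m creep '[[[0,0,1],0],[[0,0,2],0]]' && python3 g.py 12 &&
python3 -m creep '[[[0,0,1],0],[[0,0,2],0]]' && python3 g.py 12 &&
python3 -m creep '[[[0,0,1],0],[[0,0,2],0],[[0,0,3],0],[[0,0,4],0]]'&& python3 g.py 6 &&
python3 -m creep '[[[0,0,1],0],[[0,0,2],0],[[0,0,3],0],[[0,0,4],0]]') | grep -E 'posi|ft_'
```

```text
position: [0.5529, 0.2558, 0.2737]
ft_force: [-1.4, -6.2, 5.2]
position: [0.553, 0.2554, 0.2713]
ft_force: [1.2, -5.9, 2.1]
position: [0.5528, 0.2555, 0.2689]
ft_force: [0.2, -6.2, 0.7]
position: [0.5527, 0.2555, 0.2667]
ft_force: [-0.8, -5.0, -0.3]
position: [0.5526, 0.2556, 0.2626]
ft_force: [-1.0, -5.1, -1.1]
position: [0.5526, 0.2556, 0.2586]
ft_force: [-0.0, -5.2, 0.1]
```

The ball gave way at about 9 N, and the frame is now on the easy slide.

```bash
(python3 -m creep '[[[0,0,1],0],[[0,0,2],0],[[0,0,3],0],[[0,0,4],0]]'&& python3 g.py 5 &&
python3 -m creep '[[[0,0,1],0],[[0,0,2],0],[[0,0,3],0],[[0,0,4],0]]'&& python3 g.py 5 &&
python3 -m creep '[[[0,0,1],0],[[0,0,2],0],[[0,0,3],0],[[0,0,4],0]]'&& python3 g.py 5 &&
python3 -m creep '[[[0,0,1],0],[[0,0,2],0],[[0,0,3],0],[[0,0,4],0]]'&& python3 g.py 5 &&
python3 -m creep '[[[0,0,1],0],[[0,0,2],0],[[0,0,3],0],[[0,0,4],0]]') | grep -E 'posi|ft_'
```

```text
position: [0.5526, 0.2555, 0.2546]
ft_force: [-0.7, -5.3, -0.7]
position: [0.5526, 0.2555, 0.2506]
ft_force: [-0.7, -4.6, -0.0]
position: [0.5526, 0.2554, 0.2466]
ft_force: [-0.1, -5.9, -0.8]
position: [0.5526, 0.2555, 0.2426]
ft_force: [-0.4, -6.0, 0.1]
position: [0.5526, 0.2554, 0.2385]
ft_force: [-0.5, -6.1, -0.4]
```

```bash
(python3 -m creep '[[[0,0,1],0],[[0,0,1],0]]'&& python3 g.py 9 &&
python3 -m creep '[[[0,0,1],0],[[0,0,1],0]]'&& python3 g.py 9 &&
python3 -m creep '[[[0,0,1],0],[[0,0,1],0]]'&& python3 g.py 9 &&
python3 -m creep '[[[0,0,1],0],[[0,0,1],0]]'&& python3 g.py 9 &&
python3 -m creep '[[[0,0,1],0],[[0,0,1],0]]'&& python3 g.py 9 &&
python3 -m creep '[[[0,0,1],0],[[0,0,1],0]]'&& python3 g.py 9 &&
python3 -m creep '[[[0,0,1],0],[[0,0,1],0]]'&& python3 g.py 9 &&
python3 -m creep '[[[0,0,1],0],[[0,0,1],0]]'&& python3 g.py 9 &&
python3 -m creep '[[[0,0,1],0],[[0,0,1],0]]') | grep -E 'posi|ft_'
```

```text
position: [0.5525, 0.2554, 0.2372]
ft_force: [0.3, -4.3, -4.9]
position: [0.5525, 0.2555, 0.2362]
ft_force: [1.5, -4.8, -5.8]
position: [0.5524, 0.2555, 0.235]
ft_force: [1.1, -4.6, -7.4]
position: [0.5523, 0.2557, 0.2339]
ft_force: [0.8, -3.6, -8.3]
position: [0.5522, 0.2558, 0.2328]
ft_force: [0.1, -4.8, -8.5]
position: [0.5522, 0.256, 0.2321]
ft_force: [0.2, -5.1, -7.2]
position: [0.5522, 0.2563, 0.2314]
ft_force: [0.8, -4.6, -6.4]
position: [0.5523, 0.2568, 0.2308]
ft_force: [-0.7, -3.4, -5.3]
position: [0.5524, 0.2568, 0.2303]
ft_force: [-1.0, -4.8, -1.0]
```

The force dipped as the ball pulled the frame down, and y has returned, so the ball is entering the notch. I'll feel on gently for the stop.

```bash
(python3 -m creep '[[[0,0,0.5],0],[[0,0,0.5],0]]'&& python3 g.py 8 &&
python3 -m creep '[[[0,0,0.5],0],[[0,0,0.5],0]]'&& python3 g.py 8 &&
python3 -m creep '[[[0,0,0.5],0],[[0,0,0.5],0]]'&& python3 g.py 8 &&
python3 -m creep '[[[0,0,0.5],0],[[0,0,0.5],0]]'&& python3 g.py 8 &&
python3 -m creep '[[[0,0,0.5],0],[[0,0,0.5],0]]') | grep -E 'posi|ft_'
```

```text
position: [0.5525, 0.2568, 0.2302]
ft_force: [-3.0, -5.6, 1.9]
position: [0.5525, 0.2568, 0.23]
ft_force: [-3.7, -6.7, 4.1]
position: [0.5526, 0.2569, 0.2298]
ft_force: [-2.7, -7.7, 6.4]
position: [0.5527, 0.257, 0.2296]
ft_force: [-3.2, -8.1, 8.7]
```

That is a firm stop, at about 12 N net push. I'll ease off, release, and retreat upward.

```bash
(python3 -m creep '[[[0,0,-1],0],[[0,0,-2],0],[[0,0,-2],0]]'
python3 -m creep '[[[0,0,0],0],[[0,0,0],0],[[0,0,0],0],[[0,0,0],0],[[0,0,0],0]]' 0.3
python3 -m creep '[[[0,0,0],0],[[0,0,0],0],[[0,0,0],0],[[0,0,0],0],[[0,0,0],0]]' 0.7
python3 -m creep '[[[0,0,-5],0],[[0,0,-20],0],[[0,0,-45],0],[[0,0,-75],0],[[0,0,-105],0]]'
python3 -m creep '[[[-20,0,-10],0],[[-45,0,-10],0],[[-70,0,-10],0],[[-90,0,-10],0],[[-90,0,-10],0]]'
python3 -m creep '[[[0,0,0],0],[[0,0,0],0],[[0,0,0],0]]')| grep -E 'posi|ft_|width'
python3 - <<'E'
from h import *
c=grab('wrist','w6');W=world(c);p=np.array([.5454,.1658])
ex=np.array([np.sin(.1065),np.cos(.1065)]);ey=np.array([ex[1],-ex[0]])
s=((W[...,:2]-p)@ex)*1e3-89.35;t=((W[...,:2]-p)@ey)*1e3+4.3;z=W[...,2]*1e3
k=(z>182)&(z<225)&(abs(s)<30)&(abs(t)<20);print('tab',k.sum(),np.percentile(z[k],[2,50,98]))
k&=z>np.percentile(z[k],98)-3;print(np.percentile(s[k],[2,98]),np.percentile(t[k],[2,98]),cv2.minAreaRect(np.c_[s[k],t[k]].astype(np.float32)))
save(cv2.resize(c['pixels'],(800,600)),'pics/w6.png')
E
```

```text
position: [0.5525, 0.2569, 0.2304]
ft_force: [-1.0, -5.5, -0.0]
grip_width: 0.108
position: [0.5523, 0.2573, 0.2301]
ft_force: [0.2, 0.1, 0.3]
grip_width: 0.301
position: [0.5523, 0.2568, 0.2299]
ft_force: [0.2, 0.4, 0.1]
grip_width: 0.7
position: [0.552, 0.2567, 0.3363]
ft_force: [0.7, -0.4, 1.1]
grip_width: 0.7
position: [0.5438, 0.1627, 0.3454]
ft_force: [1.1, -0.0, -0.1]
grip_width: 0.703
position: [0.5429, 0.1685, 0.3451]
ft_force: [0.4, 0.2, -0.0]
grip_width: 0.698
tab 903 [191.31407683 194.55855872 196.19649737]
[-16.72028642  16.81730937] [-3.39906633  5.64305536] ((0.028646469116210938, 0.8648133277893066), (9.700335502624512, 34.90913391113281), 89.18226623535156)
```

View pics/w6.png

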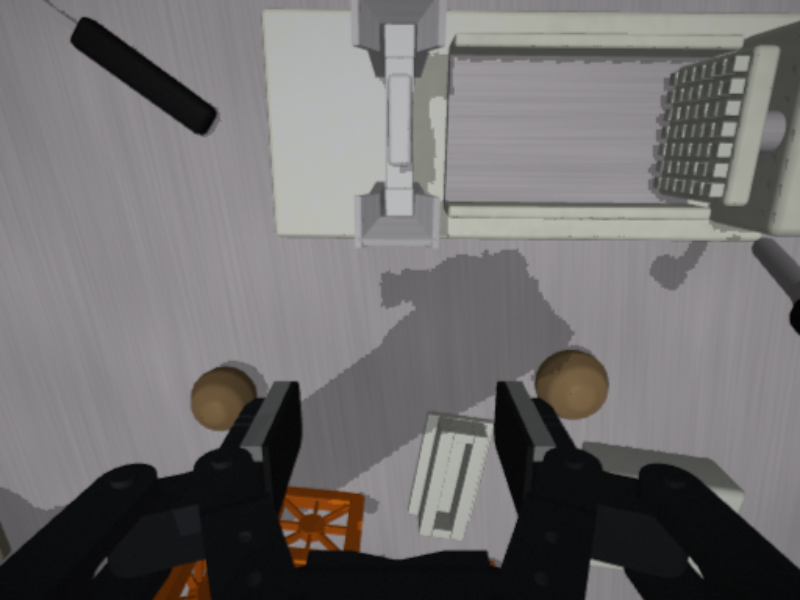

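The frame sits upright in both channels, with the tab at (400,120). Tab top is at z 0.195, so its middle is 32.5 mm below the mouth, which is inside the band. To be sure of the click, I'll press the tab top gently with closed fingertips and feel for the stop.

```bash
(python3 -m creep '[[[20,0,0],0],[[45,0,0],0],[[70,0,0],0],[[87,-0.6,0],0],[[87,-0.6,0],0]]' 0 30
python3 -m creep '[[[0,0,10],0],[[0,0,25],0],[[0,0,40],0],[[0,0,55],0],[[0,0,65],0]]'
python3 -m creep '[[[0,0,2],0],[[0,0,4],0],[[0,0,6],0],[[0,0,6],0]]'
python3 g.py 4 && python3 -m creep '[[[0,0,1],0],[[0,0,2],0],[[0,0,2],0]]'
python3 g.py 4 && python3 -m creep '[[[0,0,1],0],[[0,0,2],0],[[0,0,2],0]]'
python3 g.py 4 && python3 -m creep '[[[0,0,1],0],[[0,0,2],0],[[0,0,2],0]]'
python3 g.py 4 && python3 -m creep '[[[0,0,1],0],[[0,0,2],0],[[0,0,2],0]]')| grep -E 'posi|ft_|width'
```

```text
position: [0.5499, 0.259, 0.3446]
ft_force: [0.2, 0.9, 0.1]
grip_width: 0.007
position: [0.5513, 0.2525, 0.2777]
ft_force: [0.0, -1.2, -0.3]
grip_width: 0.004
position: [0.5516, 0.2539, 0.2743]
ft_force: [-0.6, 0.3, -0.1]
grip_width: 0.002
position: [0.5515, 0.2539, 0.272]
ft_force: [0.3, 0.5, 0.4]
grip_width: -0.0
position: [0.5514, 0.2538, 0.2697]
ft_force: [-0.6, 0.3, 1.2]
grip_width: -0.0
position: [0.5514, 0.2538, 0.2677]
ft_force: [0.3, -0.7, -0.3]
grip_width: -0.002
position: [0.552, 0.2536, 0.2668]
ft_force: [-1.6, -2.9, 7.3]
grip_width: -0.001
```

```bash
(python3 -m creep '[[[0,0,0.5],0],[[0,0,0.5],0]]'
python3 g.py 15 && python3 -m creep '[[[0,0,0.5],0],[[0,0,0.5],0]]'
python3 g.py 15 && python3 -m creep '[[[0,0,0.5],0],[[0,0,0.5],0]]'
python3 g.py 15 && python3 -m creep '[[[0,0,0.5],0],[[0,0,0.5],0]]'
python3 g.py 15 && python3 -m creep '[[[0,0,0.5],0],[[0,0,0.5],0]]'
python3 g.py 15 && python3 -m creep '[[[0,0,0.5],0],[[0,0,0.5],0]]')| grep -E 'posi|ft_'
```

```text
position: [0.5521, 0.2535, 0.2666]
ft_force: [0.3, -2.8, 7.9]
position: [0.5522, 0.2535, 0.2664]
ft_force: [-1.7, -3.1, 10.5]
position: [0.5523, 0.2534, 0.2662]
ft_force: [-2.0, -4.6, 12.3]
position: [0.5523, 0.2534, 0.2659]
ft_force: [-2.2, -4.9, 14.3]
position: [0.5524, 0.2534, 0.2655]
ft_force: [-1.5, -5.1, 13.6]
position: [0.5525, 0.2535, 0.2653]
ft_force: [-1.3, -5.5, 16.7]
```

```bash
(python3 -m creep '[[[0,0,0.5],0],[[0,0,0.5],0]]'
python3 g.py 18.5 && python3 -m creep '[[[0,0,0.5],0],[[0,0,0.5],0]]'
python3 -m creep '[[[0,0,-1],0],[[0,0,-1],0]]'
python3 -m creep '[[[0,0,-1],0],[[0,0,-1],0]]'
python3 -m creep '[[[0,0,-1],0],[[0,0,-1],0]]'
python3 -m creep '[[[0,0,-1],0],[[0,0,-1],0]]')| grep -E 'posi|ft_'
```

```text
position: [0.5526, 0.2536, 0.2652]
ft_force: [-2.3, -5.0, 18.9]
position: [0.5524, 0.2534, 0.2654]
ft_force: [-1.2, -4.9, 13.1]
position: [0.5523, 0.2534, 0.2659]
ft_force: [-0.8, -5.4, 11.0]
position: [0.5521, 0.2536, 0.2667]
ft_force: [-0.9, -3.1, 8.3]
position: [0.5518, 0.2538, 0.2671]
ft_force: [0.2, -1.1, 5.4]
```

This matches the held state: the frame gives about 2 mm, reaches a firm stop at about 0.2652, then springs back to the same height. I'll retreat, check once more, and hand in.

```bash
(python3 -m creep '[[[0,0,-10],0],[[0,0,-30],0],[[0,0,-55],0],[[0,0,-78],0],[[0,0,-78],0]]'
python3 -m creep '[[[-20,0,0],0],[[-45,0,0],0],[[-70,0,0],0],[[-87,0,0],0],[[-87,0,0],0]]'
python3 -m creep '[[[0,0,0],0],[[0,0,0],0],[[0,0,0],0],[[0,0,0],0]]')| grep -E 'clock|posi|ft_'
python3 - <<'E'
from h import *
c=grab('wrist','w7');W=world(c);p=np.array([.5454,.1658])
ex=np.array([np.sin(.1065),np.cos(.1065)]);ey=np.array([ex[1],-ex[0]])
s=((W[...,:2]-p)@ex)*1e3-89.35;t=((W[...,:2]-p)@ey)*1e3+4.3;z=W[...,2]*1e3
k=(z>182)&(z<225)&(abs(s)<30)&(abs(t)<20);print('tab',k.sum(),np.percentile(z[k],[2,50,98]))
k&=z>np.percentile(z[k],98)-3;r=cv2.minAreaRect(np.c_[s[k],t[k]].astype(np.float32));print(r)
if abs(r[0][0])<3 and abs(r[0][1])<2.5 and 185<np.median(z[k])<205: print(manip.hand_in())
E
```

```text
clock: 24.62
position: [0.552, 0.2551, 0.3495]
ft_force: [-0.7, 0.7, 0.7]
clock: 25.03
position: [0.543, 0.1633, 0.3443]
ft_force: [0.2, -0.6, -0.5]
clock: 25.37
position: [0.5423, 0.1686, 0.3444]
ft_force: [-0.2, 0.1, 0.1]
tab 912 [191.98095576 194.56373883 196.16851598]
((-0.33847618103027344, 0.8000898361206055), (9.741686820983887, 35.382713317871094), 89.92625427246094)
the job is handed in; nothing more can be done
None
```

The wedge frame is fitted in the cutter and released; I felt the ball click, and it holds about 2 mm above the firm stop. My hardest push was about 19 N, and I handed the job in at about 25 s; no verdict came back.

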